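# Reset and lock a contour gauge

## Task

The contour gauge still shows the last profile. Run the fingertips along the row of steel leaf ends at its front, lightly pressing every leaf back until it is flush with the straight front edge of the body, then swing the lock lever round with a fingertip until it lies over the leaves against its stop, so that they stay put. Leave the gauge lying where it is: do not lift it or shove it along the bench, and leave the tools round it alone.

Things in the scene. Friction and masses are not known exactly. Their poses are not given: they have to be found in the camera images.
- gauge: Contour gauge (profile gauge) lying flat and loose on the bench, about 0.97 kg, 173 mm long, 50 mm deep, top at 22 mm: aluminium plates, black end blocks, 18 steel leaves through it from front to back. Origin on the bench under the middle of the row; +x from the straight front edge (x = -25 mm, faces the robot within 25 deg) to the back, +y along the row to the lock block. A side push over 4 N may slide it.
- lock_pivot (a point): Point on the upright pivot axis of the lock lever, 34 mm above the bench, 75.5 mm along +y from the gauge's origin, on the black block at the gauge's +y end. Axes as the gauge. The lever is 54 mm long from here; its outer 20 mm is an upright black finger tab, 9 mm thick, standing 25.5 to 42.5 mm above the bench.
- lock (a joint): Lock lever angle, rad. 0: unlocked, points to the back (the gauge's +x). 1.57: locked, on its stop, lying over the leaves along -y. It turns clockwise seen from above and stays where it is left (about 1 N at the tab moves it).
- marker: Black and red marker pen, 139 mm long, 16 mm thick, lying loose to the right of the gauge; leave it alone.
- punch: Dark steel hole punch, 95 mm long, 15 mm thick, lying loose to the right of the gauge; leave it alone.
- screwdriver: Screwdriver with orange handle, 202 mm long, 25 mm thick, lying loose to the left of the gauge; leave it alone.
- leaf_1 (a joint): How far the front end of leaf 1, at y = -55.25 mm of the gauge, stands proud of the front edge, m. 0: flush; positive: proud, towards the robot; negative: pushed in too far. Each leaf is 5.8 mm wide, 6 to 18 mm above the bench, 90 mm long (when flush it sticks out 40 mm at the back), slides with about 0.5 N of friction and stays where it is left.
- leaf_2 (a joint): How far the front end of leaf 2, at y = -48.75 mm of the gauge, stands proud of the front edge, m. The body's front face (end blocks and top plate edge, flat, up to 22 mm above the bench) stops a fingertip that presses leaves back just when they are flush.
- leaf_3 (a joint): How far the front end of leaf 3, at y = -42.25 mm of the gauge, stands proud of the front edge, m.
- leaf_4 (a joint): How far the front end of leaf 4, at y = -35.75 mm of the gauge, stands proud of the front edge, m.
- leaf_5 (a joint): How far the front end of leaf 5, at y = -29.25 mm of the gauge, stands proud of the front edge, m.
- leaf_6 (a joint): How far the front end of leaf 6, at y = -22.75 mm of the gauge, stands proud of the front edge, m.
- leaf_7 (a joint): How far the front end of leaf 7, at y = -16.25 mm of the gauge, stands proud of the front edge, m.
- leaf_8 (a joint): How far the front end of leaf 8, at y = -9.75 mm of the gauge, stands proud of the front edge, m.
- leaf_9 (a joint): How far the front end of leaf 9, at y = -3.25 mm of the gauge, stands proud of the front edge, m.
- leaf_10 (a joint): How far the front end of leaf 10, at y = +3.25 mm of the gauge, stands proud of the front edge, m.
- leaf_11 (a joint): How far the front end of leaf 11, at y = +9.75 mm of the gauge, stands proud of the front edge, m.
- leaf_12 (a joint): How far the front end of leaf 12, at y = +16.25 mm of the gauge, stands proud of the front edge, m.
- leaf_13 (a joint): How far the front end of leaf 13, at y = +22.75 mm of the gauge, stands proud of the front edge, m.
- leaf_14 (a joint): How far the front end of leaf 14, at y = +29.25 mm of the gauge, stands proud of the front edge, m.
- leaf_15 (a joint): How far the front end of leaf 15, at y = +35.75 mm of the gauge, stands proud of the front edge, m.
- leaf_16 (a joint): How far the front end of leaf 16, at y = +42.25 mm of the gauge, stands proud of the front edge, m.
- leaf_17 (a joint): How far the front end of leaf 17, at y = +48.75 mm of the gauge, stands proud of the front edge, m.
- leaf_18 (a joint): How far the front end of leaf 18, at y = +55.25 mm of the gauge, stands proud of the front edge, m.

How it is judged:
On the way, in this order (a step that is already met when the one before it is completed fails the run):
1. all 18 leaves are pressed flush with the front edge (value of joint leaf_1 between -0.0025 and 0.0025 m and value of joint leaf_2 between -0.0025 and 0.0025 m and value of joint leaf_3 between -0.0025 and 0.0025 m and value of joint leaf_4 between -0.0025 and 0.0025 m and value of joint leaf_5 between -0.0025 and 0.0025 m and value of joint leaf_6 between -0.0025 and 0.0025 m and value of joint leaf_7 between -0.0025 and 0.0025 m and value of joint leaf_8 between -0.0025 and 0.0025 m and value of joint leaf_9 between -0.0025 and 0.0025 m and value of joint leaf_10 between -0.0025 and 0.0025 m and value of joint leaf_11 between -0.0025 and 0.0025 m and value of joint leaf_12 between -0.0025 and 0.0025 m and value of joint leaf_13 between -0.0025 and 0.0025 m and value of joint leaf_14 between -0.0025 and 0.0025 m and value of joint leaf_15 between -0.0025 and 0.0025 m and value of joint leaf_16 between -0.0025 and 0.0025 m and value of joint leaf_17 between -0.0025 and 0.0025 m and value of joint leaf_18 between -0.0025 and 0.0025 m), for 0.2 s.
2. the lock lever is swung over the leaves (value of joint lock above 1.4 rad), for 0.2 s.
At the end, for the whole second after the job is handed in: Every leaf is flush with the front edge to within 2.5 mm, the lock lever is within 10 degrees of its locked stop, and the gauge lies flat and still on the bench (all of step 1 and value of joint lock above 1.4 rad and angle between gauge's own z axis and vertical below 0.05 rad and height (world z) of gauge below 0.004 m and linear speed of gauge below 0.01 m/s); the robot touches nothing.
It fails at once if the gauge is lifted or tipped (height (world z) of gauge above 0.012 m or angle between gauge's own z axis and vertical above 0.2 rad).
It fails at once if the gauge is shoved more than 40 mm along the bench (distance of gauge from where it was at the start of the episode above 0.04 m).
It fails at once if the marker is moved more than 20 mm (distance of marker from where it was at the start of the episode above 0.02 m).
It fails at once if the punch is moved more than 20 mm (distance of punch from where it was at the start of the episode above 0.02 m).
It fails at once if the screwdriver is moved more than 20 mm (distance of screwdriver from where it was at the start of the episode above 0.02 m).
It also fails if it takes over 64 s, if anything falls off the work surface, if the arm or the gripper's body presses on something with over 40 N, if the wrist force passes 120 N, or if a joint passes its speed limit or range.

## Robot

A 7-joint arm with a two-finger parallel gripper is mounted at the origin on a cart in front of the work surface, level with it; the furniture and walls round the work are solid. World frame = base frame: x ahead of the robot, y to its left, z up, the work surface at z = 0. Lengths are in m, angles in rad, forces in N, time in s.
With the tool pointing down it reaches from about 0.4 to 0.925 m from the base axis. Payload 5.6 kg.
Tool frame: the origin (TCP) lies on the centre line of the jaws, within the pads' length; the fingertips stand 8 mm ahead of it and the grasp point (between the pads) lies 11 mm behind it; z points along the fingers, y is the line along which they close (so a half turn about z gives the same grasp; the last joint's range is limited). The gripper opens to 85 mm and grips with 20 to 120 N. Pads are 22 mm wide; open, the fingers measure 114 mm over their backs; the gripper's body (76 mm by 85 mm) begins 54 mm behind the grasp point. The pads swing forward as they close: fully open they stand 13 mm farther back than shut.
Start: joints at [1.15, 0.468, -0.012, 1.603, 0.006, 1.071, -0.056], TCP at [0.24, -0.604, 0.211] pointing down, gripper open.
Joint ranges: [-2.53, 2.53], [-0.31, 2.02], [-1.57, 1.55], [0.28, 2.44], [-1.29, 4.43], [0.15, 1.84], [-2.92, 2.92]. Speed limits (rad/s): [2.57, 2.57, 3.14, 3.14, 3.14, 3.14, 3.14].

## Interface

Orientations are given as a 3x3 rotation matrix whose columns are the frame's x, y, z axes.
In Python, from cell import r gives the robot as it stands.
- The arm moves only by the tool carry_out, never from a script. Its argument "increments" is a list of rows, each a list of 3 entries, a list of its own where there are three numbers: the shift along the world's x, y, z as a fraction of full scale, then the turn, a rotation vector about the world's x, y, z as a fraction of full scale, then the opening, from 0 (shut) to 1 (fully open). In form: [[[tx, ty, tz], [wx, wy, wz], hand], ...]. A call has 1 to 10 rows; each row is the pose to reach, as a shift and turn from the pose commanded when the call began; what a row does not reach only later rows make up. Full scale, the value 1, is 250 mm for a shift and 45 degrees for a turn. A row lasts 1/12 s, in which the tool goes at most 41.7 mm and 7.16 degrees, less where a joint would pass 70% of its speed; a pose out of reach is approached as far as the arm can. A call with a number of a shift or a turn outside -1 to 1 is refused whole. A call with a gripper value outside its range is refused whole. The fingers move at their own pace and stop on an object; "newtons" is the grip in N (left out, the last holds). Time passes only in rows, so rows that repeat a pose let the fingers close. It gives the time, the measured TCP pose, the force, the opening and the grip force at its end, in the units of the state.
- r.state(): the state, without advancing time (a new reading comes with each control period).
- r.get_image(name): name is "scene" or "top" or "wrist"; returns the picture (480x640x3 uint8, blue, green, red); there is no depth.
- r.get_calibration(name): a dict with "fovy" (degrees; the focal length in pixels is half the picture's height over the tangent of half this angle, whatever the lens; pixels are square), "cx", "cy" (the principal point, pixels), "extrinsics" (4x4, takes a point from camera to world coordinates); the wrist camera has in their place "T_tool_cam" (4x4, takes a point from camera to tool coordinates, whose origin is the TCP and whose axes are the flange's). Camera axes: x right, y up, looking along -z (the intrinsics and any distortion apply to the point x, -y, -z); pixel columns grow to the right and rows downward; lengths in m; the calibration is good to about 2 mm. The wrist camera is an equidistant fisheye: a pixel r from the principal point sees the ray r / f radians off the axis. A picture is of the moment at which its call begins: read the wrist's pose just before it. get_calibration takes no time and is no camera call.
- r.sign_off(): hands the job in; it is judged then, once.
The state is a dict: "time_s": time; "q": joint angles; "qvel": joint speeds; "joint_torque": joint torques, N m; "position": TCP position; "eef_rot": TCP orientation; "wrist_force": force on the tool from outside, world axes, zero at the start; "moment": the same for the moment, N m; "width": finger opening in m; "grasp_force": force on a finger pad.
Only numpy, scipy, OpenCV 4.12 (cv2) and the standard library are available. Lean on these libraries where they do the work, as an engineer would, in place of code of your own. Each camera call takes 0.05 s, during which the arm holds its last target. There are 200 camera calls.

## Working session

There is one attempt and no reset: what is moved stays moved. The work goes in short steps, Python scripts to look and compute and a tool call to move; the robot and the scene stay as the last step left them, time stands still between calls to the robot, and variables do not carry over. Pictures are saved under pics/ and viewed, at most 10 in all, crops included, and the job is handed in when it is done.

Besides the shell and the picture viewer there is one more tool, called after ">>>" as name(argument=value, ...), one argument or row to a line, values as JSON. carry_out: Moves the arm, as the interface text tells. Its arguments: {"type":"object","properties":{"increments":{"type":"array","items":{"type":"array"}},"newtons":{"type":"number"}},"required":["increments"]}

```bash
ls; mkdir -p pics; python3 - <<'E'
from cell import r
import cv2,numpy as np
np.set_printoptions(precision=4,suppress=True)
s=r.state(); print(s)
for n in ("scene","top"):
    cv2.imwrite(f"pics/{n}0.png",r.get_image(n)); print(n,r.get_calibration(n))
print(r.get_calibration("wrist"))
E
```

```text
pics
{'time_s': 0.0, 'q': array([ 1.15  ,  0.4684, -0.0116,  1.6036,  0.006 ,  1.0714, -0.0563]), 'qvel': array([-0.0012, -0.0012, -0.0003, -0.0021, -0.0008, -0.001 , -0.0012]), 'joint_torque': array([ -0.0006, -53.2386,   0.0213, -25.1303,   0.0115,   0.0077,
         0.    ]), 'position': array([ 0.2395, -0.6036,  0.2102]), 'eef_rot': array([[ 0.9295,  0.3688, -0.0008],
       [ 0.3688, -0.9295,  0.0016],
       [-0.0001, -0.0018, -1.    ]]), 'wrist_force': array([-0.1345, -0.0867, -0.4536]), 'moment': array([ 0.0008,  0.0359, -0.0482]), 'grasp_force': 0.0, 'width': 0.08541855920275089}
scene {'fovy': 46.73747276006166, 'cx': 329.0372968341767, 'cy': 239.4790795973296, 'extrinsics': array([[-0.6512,  0.5877, -0.4802, -0.0499],
       [-0.7587, -0.4888,  0.4307,  0.5714],
       [ 0.0183,  0.6448,  0.7641,  0.9692],
       [ 0.    ,  0.    ,  0.    ,  1.    ]])}
top {'fovy': 52.811419430304326, 'cx': 321.17637875342183, 'cy': 237.24995185562315, 'extrinsics': array([[ 0.0232,  0.9984, -0.0521,  0.4684],
       [-0.9994,  0.0219, -0.0249,  0.0351],
       [-0.0238,  0.0527,  0.9983,  0.9628],
       [ 0.    ,  0.    ,  0.    ,  1.    ]])}
{'fovy': 65.70646984690485, 'cx': 318.71998362337763, 'cy': 236.36429445698639, 'T_tool_cam': array([[ 0.0002,  0.953 ,  0.3028,  0.0777],
       [ 1.    ,  0.0001, -0.0012, -0.0009],
       [-0.0012,  0.3028, -0.953 , -0.1624],
       [ 0.    ,  0.    ,  0.    ,  1.    ]])}
```

View pics/top0.png

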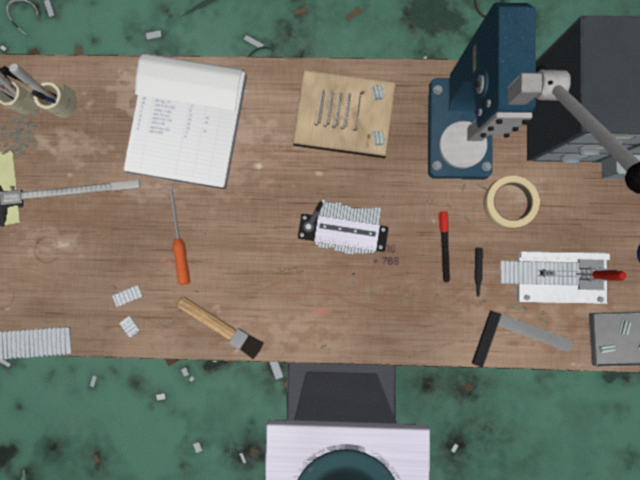

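View pics/scene0.png

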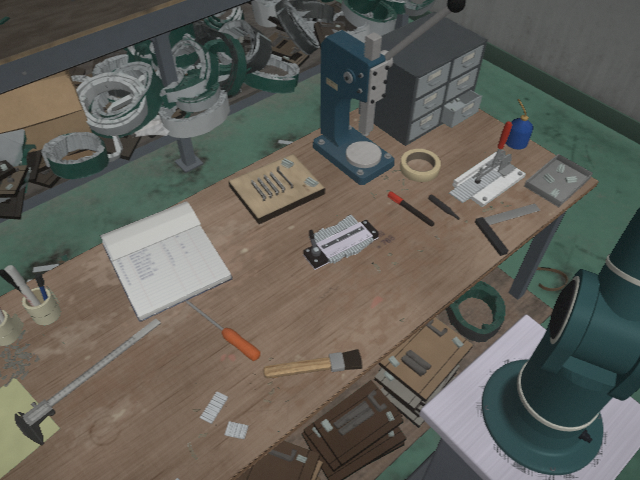

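```bash
python3 - <<'E'
import cv2
a=cv2.imread("pics/top0.png")[190:265,290:400]; b=cv2.imread("pics/scene0.png")[205:275,295:390]
a=cv2.resize(a,None,fx=7,fy=7,interpolation=cv2.INTER_CUBIC)
b=cv2.resize(b,None,fx=8,fy=8,interpolation=cv2.INTER_CUBIC)
cv2.imwrite("pics/topc.png",a);cv2.imwrite("pics/scenec.png",b)
E
```

```text
(no output)
```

View pics/topc.png

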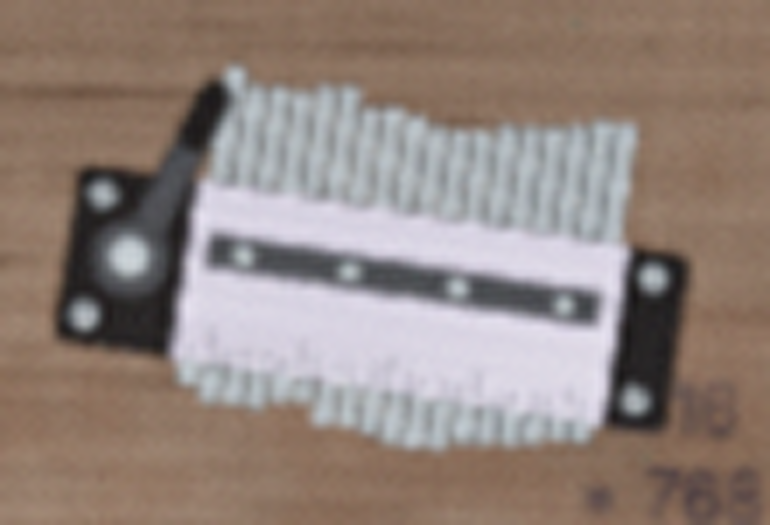

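View pics/scenec.png

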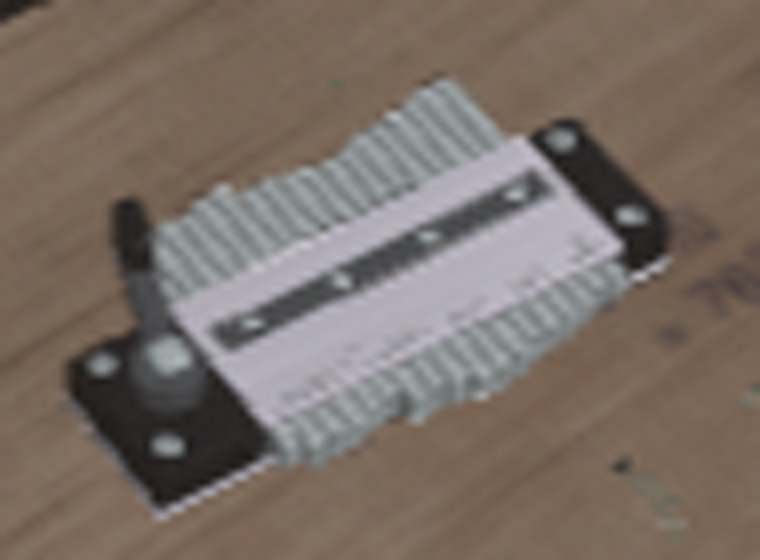

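```bash
cat > h.py <<'E'
from cell import r
import cv2,numpy as np
np.set_printoptions(precision=4,suppress=True)
def ray(n,u,v):
    c=r.get_calibration(n); f=240/np.tan(np.radians(c["fovy"]/2)); T=c["extrinsics"]
    d=T[:3,:3]@np.array([(u-c["cx"])/f,-(v-c["cy"])/f,-1]); return T[:3,3],d
def onz(n,u,v,z):
    o,d=ray(n,u,v); return o+d*(z-o[2])/d[2]
def tri(a,b):
    A=[];B=[]
    for n,(u,v) in (("top",a),("scene",b)):
        o,d=ray(n,u,v); d=d/np.linalg.norm(d); P=np.eye(3)-np.outer(d,d); A.append(P);B.append(P@o)
    x=np.linalg.lstsq(np.vstack(A),np.hstack(B),rcond=None); return x[0],np.sqrt(x[1])
E
python3 - <<'E'
from h import *
t=lambda x,y:(290+(x-3)/7,190+(y-3)/7)
s=lambda x,y:(295+(x-3.5)/8,205+(y-3.5)/8)
for k,a,b in (("scrBL",(102,192),(102,363)),("scrFL",(84,316),(167,445)),("scrBR",(654,278),(561,138)),("scrFR",(634,400),(631,214)),("piv",(128,257),(168,355)),("tip",(215,84),(125,203)),("sl1",(244,257),(252,322)),("sl4",(564,305),(517,194))):
    print(k,*tri(t(*a),s(*b)),onz("top",*t(*a),.022),onz("scene",*s(*b),.022))
for k,p in (("FL",(57,340)),("BL",(80,168)),("FR",(662,430)),("BR",(688,258)),("plateFL",(170,357)),("plateFR",(605,425))): print(k,onz("top",*t(*p),.022))
for p in ((440,212),(480,250),(445,280),(478,296),(172,188),(183,283)): print(onz("top",*p,.01))
E
```

```text
scrBL [0.5562 0.0925 0.0183] [0.0012] [0.5565 0.0928 0.022 ] [0.5531 0.0938 0.022 ]
scrFL [0.5217 0.097  0.0191] [0.0003] [0.5217 0.097  0.022 ] [0.5198 0.0983 0.022 ]
scrBR [ 0.5357 -0.0619  0.0187] [0.0006] [ 0.5357 -0.0613  0.022 ] [ 0.5333 -0.06    0.022 ]
scrFR [ 0.5014 -0.057   0.0192] [0.0007] [ 0.5017 -0.0563  0.022 ] [ 0.4995 -0.0555  0.022 ]
piv [0.5372 0.0842 0.033 ] [0.0008] [0.5384 0.0851 0.022 ] [0.5437 0.0781 0.022 ]
tip [0.5848 0.0608 0.037 ] [0.0015] [0.5875 0.062  0.022 ] [0.5941 0.052  0.022 ]
sl1 [0.5389 0.0525 0.021 ] [0.0007] [0.5391 0.0528 0.022 ] [0.5379 0.0527 0.022 ]
sl4 [ 0.5275 -0.037   0.0195] [0.0007] [ 0.5277 -0.0365  0.022 ] [ 0.5257 -0.0358  0.022 ]
FL [0.5148 0.1044 0.022 ]
BL [0.5631 0.0992 0.022 ]
FR [ 0.4935 -0.0642  0.022 ]
BR [ 0.5415 -0.0706  0.022 ]
plateFL [0.5108 0.0727 0.022 ]
plateFR [ 0.4946 -0.0484  0.022 ]
[ 0.5731 -0.1739  0.01  ]
[ 0.5001 -0.2524  0.01  ]
[ 0.4399 -0.1849  0.01  ]
[ 0.4104 -0.2491  0.01  ]
[0.6103 0.3596 0.01  ]
[0.4216 0.3301 0.01  ]
```

>>> carry_out(
  increments=[
    [[0.4, 1, 0], [0, 0, -0.64], 0],
    [[0.4, 1, 0], [0, 0, -0.64], 0],
    [[0.4, 1, 0], [0, 0, -0.64], 0],
    [[0.4, 1, 0], [0, 0, -0.64], 0],
    [[0.4, 1, 0], [0, 0, -0.64], 0],
    [[0.4, 1, 0], [0, 0, -0.64], 0],
    [[0.4, 1, 0], [0, 0, -0.64], 0],
  ],
  newtons=20,
)

```text
time_s: 0.68
position: [0.3415, -0.3488, 0.2109]
eef_rot: [[0.993, -0.119, -0.0], [-0.119, -0.993, 0.002], [-0.0, -0.002, -1.0]]
wrist_force: [0.7, -0.3, -0.5]
width: 0.0005
grasp_force: 0.0
```

>>> carry_out(
  increments=[
    [[0.42, 1, -0.2], [0, 0, 0], 0],
    [[0.42, 1, -0.2], [0, 0, 0], 0],
    [[0.42, 1, -0.2], [0, 0, 0], 0],
    [[0.42, 1, -0.2], [0, 0, 0], 0],
    [[0.42, 1, -0.2], [0, 0, 0], 0],
    [[0.42, 1, -0.2], [0, 0, 0], 0],
    [[0.42, 1, -0.2], [0, 0, 0], 0],
    [[0.42, 1, -0.2], [0, 0, 0], 0],
  ],
)

```text
time_s: 1.35
position: [0.4459, -0.0982, 0.1603]
eef_rot: [[0.993, -0.116, -0.001], [-0.116, -0.993, 0.003], [-0.001, -0.003, -1.0]]
wrist_force: [0.8, -0.6, 0.1]
width: -0.0002
grasp_force: 0.0
```

```bash
python3 - <<'E'
from h import *
s=r.state(); print(s["time_s"],s["position"],s["eef_rot"])
cv2.imwrite("pics/w1.png",r.get_image("wrist"))
E
```

```text
1.35 [ 0.4459 -0.0982  0.1603] [[ 0.9933 -0.1156 -0.0007]
 [-0.1156 -0.9933  0.0027]
 [-0.001  -0.0026 -1.    ]]
```

View pics/w1.png

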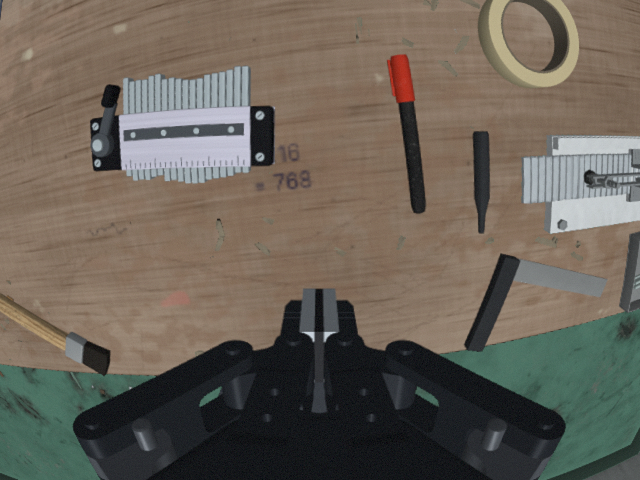

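```bash
cat >> h.py <<'E'
def wz(u,v,z,p,R):
    c=r.get_calibration("wrist"); f=240/np.tan(np.radians(c["fovy"]/2)); T=c["T_tool_cam"]
    a,b=u-c["cx"],v-c["cy"]; rr=np.hypot(a,b); th=rr/f
    d=R@T[:3,:3]@np.array([np.sin(th)*a/rr,-np.sin(th)*b/rr,-np.cos(th)]); o=p+R@T[:3,3]
    return o+d*(z-o[2])/d[2]
def G(w,o=np.array([.528,.010]),yaw=-.126):  # world xy -> gauge xy
    c,s=np.cos(yaw),np.sin(yaw); d=w[:2]-o; return np.array([c*d[0]+s*d[1],-s*d[0]+c*d[1]])
E
python3 - <<'E'
from h import *
s=r.state();p,R=s["position"],s["eef_rot"]
for k,u,v,z in (("FR",274,164,.022),("BR",273,107,.022),("FL",93,170,.022),("BL",92,119,.022),("piv",100,146,.036),("tip",112,86,.0425),("padL",301,290,p[2]-.008),("padR",337,290,p[2]-.008),("blkL",284,300,p[2]-.008)):
    w=wz(u,v,z,p,R); print(k,w,G(w), R.T@(w-p))
E
```

```text
FR [ 0.4925 -0.0696  0.022 ] [-0.0252 -0.0834] [ 0.0436 -0.037   0.1385]
BR [ 0.5387 -0.075   0.022 ] [ 0.0213 -0.0829] [ 0.0901 -0.0371  0.1385]
FL [0.5154 0.1011 0.022 ] [-0.0239  0.0888] [ 0.0461 -0.2092  0.1387]
BL [0.5619 0.0923 0.022 ] [0.0233 0.0859] [ 0.0933 -0.206   0.1386]
piv [0.5349 0.0789 0.036 ] [-0.0018  0.0692] [ 0.0681 -0.1894  0.1246]
tip [0.5818 0.0538 0.0425] [0.0479 0.0502] [ 0.1176 -0.1701  0.1181]
padL [ 0.4408 -0.0909  0.1526] [-0.0738 -0.1111] [-0.0054 -0.0098  0.008 ]
padR [ 0.4386 -0.1091  0.1526] [-0.0737 -0.1294] [-0.0054  0.0085  0.008 ]
blkL [ 0.4361 -0.0814  0.1526] [-0.0797 -0.1022] [-0.0112 -0.0187  0.008 ]
```

>>> carry_out(
  increments=[
    [[0.02, 0.2, -0.2], [0, 0, 0], 0],
    [[0.02, 0.2, -0.36], [0, 0, 0], 0],
    [[0.02, 0.2, -0.5], [0, 0, 0], 0],
    [[0.02, 0.2, -0.54], [0, 0, 0], 0],
    [[0.02, 0.2, -0.56], [0, 0, 0], 0],
    [[0.02, 0.2, -0.575], [0, 0, 0], 0],
    [[0.02, 0.2, -0.575], [0, 0, 0], 0],
  ],
)

```text
time_s: 1.98
position: [0.45, -0.0553, 0.0178]
eef_rot: [[0.992, -0.126, 0.0], [-0.126, -0.992, -0.001], [0.0, 0.001, -1.0]]
wrist_force: [0.3, -1.0, 0.7]
width: -0.0
grasp_force: 0.0
```

>>> carry_out(
  increments=[
    [[0.048, -0.006, 0], [0, 0, 0], 0],
    [[0.087, -0.011, 0], [0, 0, 0], 0],
    [[0.103, -0.013, 0], [0, 0, 0], 0],
    [[0.111, -0.014, 0], [0, 0, 0], 0],
    [[0.119, -0.015, 0], [0, 0, 0], 0],
    [[0.119, -0.015, 0], [0, 0, 0], 0],
  ],
)

```text
time_s: 2.48
position: [0.4798, -0.0581, 0.0178]
eef_rot: [[0.992, -0.125, 0.001], [-0.125, -0.992, -0.0], [0.001, 0.0, -1.0]]
wrist_force: [-0.2, 0.2, 0.1]
width: -0.0
grasp_force: 0.0
```

>>> carry_out(
  increments=[
    [[0.004, -0.0005, 0], [0, 0, 0], 0],
    [[0.008, -0.001, 0], [0, 0, 0], 0],
    [[0.008, -0.001, 0], [0, 0, 0], 0],
  ],
)

```text
time_s: 2.73
position: [0.4815, -0.0582, 0.0174]
eef_rot: [[0.992, -0.124, -0.0], [-0.124, -0.992, -0.0], [-0.0, 0.0, -1.0]]
wrist_force: [1.0, -0.3, -0.0]
width: -0.0001
grasp_force: 0.0
```

>>> carry_out(
  increments=[
    [[0.004, -0.0005, 0], [0, 0, 0], 0],
    [[0.006, -0.001, 0], [0, 0, 0], 0],
    [[0.006, -0.001, 0], [0, 0, 0], 0],
  ],
)

```text
time_s: 2.98
position: [0.4831, -0.0584, 0.0174]
eef_rot: [[0.992, -0.125, -0.0], [-0.125, -0.992, -0.0], [0.0, 0.0, -1.0]]
wrist_force: [-0.4, 0.6, -0.4]
width: 0.0003
grasp_force: 0.0
```

>>> carry_out(
  increments=[
    [[0.004, -0.0005, 0], [0, 0, 0], 0],
    [[0.006, -0.001, 0], [0, 0, 0], 0],
    [[0.006, -0.001, 0], [0, 0, 0], 0],
  ],
)

```text
time_s: 3.23
position: [0.4846, -0.0587, 0.0174]
eef_rot: [[0.992, -0.125, 0.0], [-0.125, -0.992, -0.0], [0.0, 0.0, -1.0]]
wrist_force: [0.0, -0.7, -0.7]
width: -0.0002
grasp_force: 0.0
```

>>> carry_out(
  increments=[
    [[0.004, -0.0005, 0], [0, 0, 0], 0],
    [[0.006, -0.001, 0], [0, 0, 0], 0],
    [[0.006, -0.001, 0], [0, 0, 0], 0],
  ],
)

```text
time_s: 3.48
position: [0.4862, -0.0589, 0.0175]
eef_rot: [[0.992, -0.125, 0.0], [-0.125, -0.992, -0.0], [0.0, -0.0, -1.0]]
wrist_force: [0.6, -0.4, -0.4]
width: -0.0001
grasp_force: 0.0
```

```bash
python3 - <<'E'
from h import *
im=r.get_image("wrist"); cv2.imwrite("pics/w2.png",im)
cv2.imwrite("pics/w2c.png",cv2.resize(im[200:400,200:440],None,fx=3,fy=3,interpolation=cv2.INTER_CUBIC)[:600])
E
```

```text
(no output)
```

View pics/w2c.png

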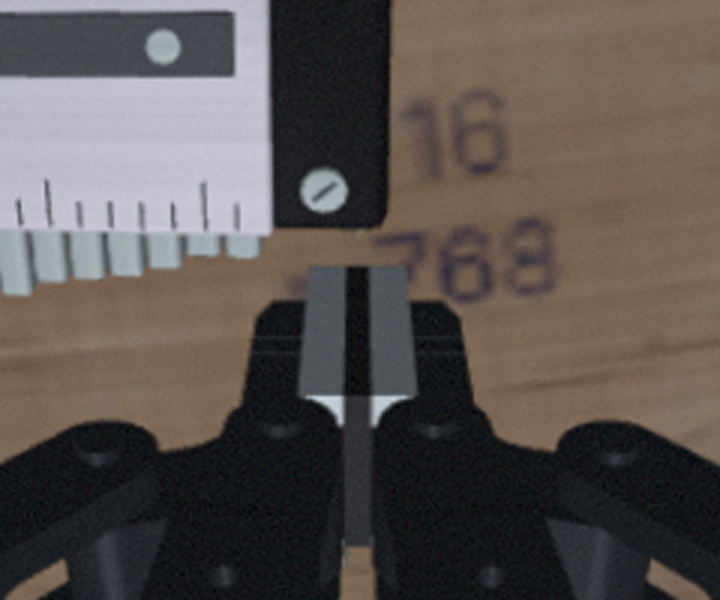

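```bash
python3 - <<'E'
from h import *
def pix(n,P):
    c=r.get_calibration(n); f=240/np.tan(np.radians(c["fovy"]/2)); T=np.linalg.inv(c["extrinsics"]); q=T[:3,:3]@P+T[:3,3]
    return np.array([c["cx"]+f*q[0]/-q[2],c["cy"]-f*q[1]/-q[2]])
s=r.state();p,R=s["position"],s["eef_rot"]
im=r.get_image("scene"); u,v=pix("scene",p).astype(int); print(u,v)
x0,y0=u-70,v-60
c=cv2.resize(im[y0:y0+100,x0:x0+130],None,fx=6,fy=6,interpolation=cv2.INTER_CUBIC)
for k,P,col in (("tcp",[0,0,0],(0,0,255)),("tip",[.011,0,.008],(0,255,0)),("m26",[.011,0,-.026],(255,0,0)),("bench",[.011,0,.0175],(0,255,255))):
    q=(pix("scene",p+R@np.array(P))-[x0,y0]+.5)*6; cv2.circle(c,tuple(q.astype(int)),3,col,-1); print(k,q)
cv2.imwrite("pics/s2.png",c)
E
```

```text
378 235
tcp [425.8904 365.1174]
tip [406.7668 360.2898]
m26 [414.2438 300.8513]
bench [404.7321 376.4648]
```

View pics/s2.png

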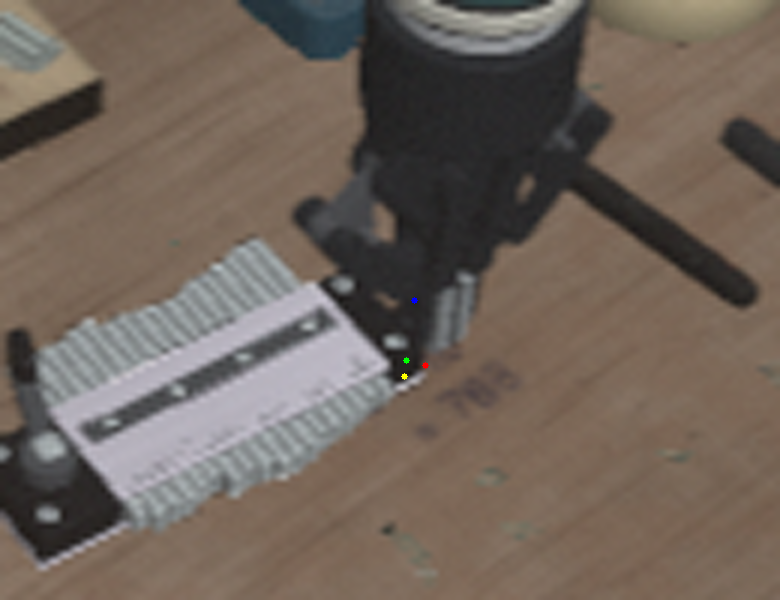

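>>> carry_out(
  increments=[
    [[-0.08, 0.01, 0], [0, 0, 0], 0],
    [[-0.08, 0.01, -0.008], [0, 0, 0], 0],
    [[-0.08, 0.01, -0.016], [0, 0, 0], 0],
    [[-0.08, 0.01, -0.022], [0, 0, 0], 0],
    [[-0.08, 0.01, -0.028], [0, 0, 0], 0],
    [[-0.08, 0.01, -0.028], [0, 0, 0], 0],
  ],
)

```text
time_s: 4.08
position: [0.4665, -0.0565, 0.0101]
eef_rot: [[0.992, -0.125, 0.0], [-0.125, -0.992, 0.0], [0.0, -0.0, -1.0]]
wrist_force: [-0.3, -0.6, 0.2]
width: 0.0001
grasp_force: 0.0
```

>>> carry_out(
  increments=[
    [[0, 0, -0.004], [0, 0, 0], 0],
    [[0, 0, -0.008], [0, 0, 0], 0],
    [[0, 0, -0.012], [0, 0, 0], 0],
    [[0, 0, -0.012], [0, 0, 0], 0],
  ],
)

```text
time_s: 4.42
position: [0.4659, -0.0564, 0.0073]
eef_rot: [[0.992, -0.125, -0.0], [-0.125, -0.992, -0.0], [-0.0, 0.0, -1.0]]
wrist_force: [0.3, 0.6, -0.5]
width: -0.0004
grasp_force: 0.0
```

>>> carry_out(
  increments=[
    [[0, 0, -0.004], [0, 0, 0], 0],
    [[0, 0, -0.008], [0, 0, 0], 0],
    [[0, 0, -0.012], [0, 0, 0], 0],
    [[0, 0, -0.016], [0, 0, 0], 0],
    [[0, 0, -0.016], [0, 0, 0], 0],
  ],
)

```text
time_s: 4.83
position: [0.4658, -0.0564, 0.0033]
eef_rot: [[0.992, -0.125, -0.0], [-0.125, -0.992, 0.0], [-0.0, 0.0, -1.0]]
wrist_force: [0.3, 0.4, 0.5]
width: -0.0002
grasp_force: 0.0
```

>>> carry_out(
  increments=[
    [[0, 0, -0.004], [0, 0, 0], 0],
    [[0, 0, -0.008], [0, 0, 0], 0],
    [[0, 0, -0.012], [0, 0, 0], 0],
    [[0, 0, -0.012], [0, 0, 0], 0],
  ],
)

```text
time_s: 5.17
position: [0.4658, -0.0564, 0.0002]
eef_rot: [[0.992, -0.125, -0.0], [-0.125, -0.992, 0.0], [-0.0, 0.0, -1.0]]
wrist_force: [-0.7, -0.3, 0.2]
width: -0.0001
grasp_force: 0.0
```

>>> carry_out(
  increments=[
    [[0, 0, -0.004], [0, 0, 0], 0],
    [[0, 0, -0.008], [0, 0, 0], 0],
    [[0, 0, -0.012], [0, 0, 0], 0],
    [[0, 0, -0.016], [0, 0, 0], 0],
    [[0, 0, -0.016], [0, 0, 0], 0],
  ],
)

```text
time_s: 5.58
position: [0.4659, -0.0564, -0.0037]
eef_rot: [[0.992, -0.125, -0.0], [-0.125, -0.992, 0.0], [-0.0, 0.0, -1.0]]
wrist_force: [0.7, 0.3, 0.3]
width: -0.0001
grasp_force: 0.0
```

>>> carry_out(
  increments=[
    [[0, 0, -0.004], [0, 0, 0], 0],
    [[0, 0, -0.008], [0, 0, 0], 0],
    [[0, 0, -0.012], [0, 0, 0], 0],
    [[0, 0, -0.016], [0, 0, 0], 0],
    [[0, 0, -0.016], [0, 0, 0], 0],
  ],
)

```text
time_s: 6.0
position: [0.4658, -0.0564, -0.0078]
eef_rot: [[0.992, -0.125, -0.0], [-0.125, -0.992, 0.0], [-0.0, 0.0, -1.0]]
wrist_force: [-0.5, -0.4, -0.2]
width: -0.0
grasp_force: 0.0
```

>>> carry_out(
  increments=[
    [[0, 0, -0.004], [0, 0, 0], 0],
    [[0, 0, -0.008], [0, 0, 0], 0],
    [[0, 0, -0.012], [0, 0, 0], 0],
    [[0, 0, -0.012], [0, 0, 0], 0],
  ],
)

```text
time_s: 6.33
position: [0.4658, -0.0564, -0.0108]
eef_rot: [[0.992, -0.125, -0.0], [-0.125, -0.992, 0.0], [-0.0, 0.0, -1.0]]
wrist_force: [-0.4, -0.2, 0.2]
width: 0.0001
grasp_force: 0.0
```

>>> carry_out(
  increments=[
    [[0, 0, -0.004], [0, 0, 0], 0],
    [[0, 0, -0.008], [0, 0, 0], 0],
    [[0, 0, -0.008], [0, 0, 0], 0],
  ],
)

```text
time_s: 6.58
position: [0.4659, -0.0564, -0.0127]
eef_rot: [[0.992, -0.125, -0.0], [-0.125, -0.992, 0.0], [-0.0, 0.0, -1.0]]
wrist_force: [0.0, 0.1, -1.3]
width: 0.0001
grasp_force: 0.0
```

>>> carry_out(
  increments=[
    [[0, 0, -0.004], [0, 0, 0], 0],
    [[0, 0, -0.008], [0, 0, 0], 0],
    [[0, 0, -0.008], [0, 0, 0], 0],
  ],
)

```text
time_s: 6.83
position: [0.4659, -0.0564, -0.0147]
eef_rot: [[0.992, -0.125, -0.0], [-0.125, -0.992, 0.0], [-0.0, 0.0, -1.0]]
wrist_force: [-0.1, 0.1, -0.5]
width: 0.0
grasp_force: 0.0
```

>>> carry_out(
  increments=[
    [[0, 0, -0.004], [0, 0, 0], 0],
    [[0, 0, -0.008], [0, 0, 0], 0],
    [[0, 0, -0.008], [0, 0, 0], 0],
  ],
)

```text
time_s: 7.08
position: [0.4659, -0.0564, -0.0167]
eef_rot: [[0.992, -0.125, -0.0], [-0.125, -0.992, -0.0], [-0.0, 0.0, -1.0]]
wrist_force: [0.0, -0.8, -0.2]
width: -0.0004
grasp_force: 0.0
```

```bash
python3 - <<'E'
from h import *
w=r.get_image("wrist"); s=r.get_image("scene"); t=r.get_image("top")
cv2.imwrite("pics/w3.png",w);cv2.imwrite("pics/s3.png",s);cv2.imwrite("pics/t3.png",t)
z=lambda a,x,y:cv2.resize(a[y:y+75,x:x+100],(400,300),interpolation=cv2.INTER_CUBIC)
W=w[170:320,218:418]; 
cv2.imwrite("pics/m3.png",np.vstack([np.hstack([z(s,330,190),z(t,320,190)]),np.hstack([cv2.resize(W,(400,300),interpolation=cv2.INTER_CUBIC),cv2.resize(w,(400,300))])]))
E
```

```text
(no output)
```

View pics/m3.png

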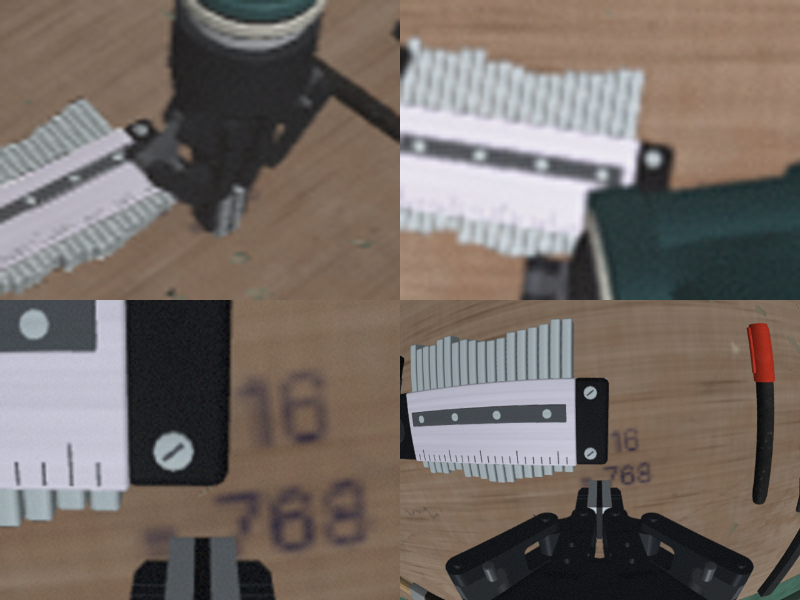

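```bash
python3 - <<'E'
from h import *
s=r.state();p,R=s["position"],s["eef_rot"]; print(p,s["q"],s["wrist_force"])
o,d=ray("scene",330+222/4,190+232/4)
# intersect with tool plane y=0 -> x,z ; and x=-.011 -> y,z
ot=R.T@(o-p); dt=R.T@d
a=ot-dt*ot[1]/dt[1]; b=ot+dt*(-.011-ot[0])/dt[0]; print(a,b,"bench",onz("scene",330+222/4,190+232/4,0), R.T@(onz("scene",330+222/4,190+232/4,0)-p))
E
```

```text
[ 0.466  -0.0564 -0.0166] [ 0.1923  0.5665 -0.1709  2.1545  0.2177  0.4364 -1.8459] [-0.8457  0.7875 -0.7118]
[-0.0085  0.     -0.0184] [-0.011  -0.0024 -0.0226] bench [ 0.4585 -0.0566 -0.    ] [-0.0074  0.0011 -0.0166]
```

>>> carry_out(
  increments=[
    [[0.024, -0.003, 0.008], [0, 0, 0], 0],
    [[0.048, -0.006, 0.008], [0, 0, 0], 0],
    [[0.056, -0.007, 0.008], [0, 0, 0], 0],
    [[0.06, -0.0075, 0.008], [0, 0, 0], 0],
    [[0.064, -0.008, 0.008], [0, 0, 0], 0],
    [[0.064, -0.008, 0.008], [0, 0, 0], 0],
  ],
)

```text
time_s: 7.73
position: [0.4816, -0.0585, -0.0147]
eef_rot: [[0.992, -0.125, -0.001], [-0.125, -0.992, -0.0], [-0.001, 0.0, -1.0]]
wrist_force: [-0.9, 0.1, 0.7]
width: 0.0001
grasp_force: 0.5
```

>>> carry_out(
  increments=[
    [[0.004, -0.0005, 0], [0, 0, 0], 0],
    [[0.006, -0.001, 0], [0, 0, 0], 0],
    [[0.006, -0.001, 0], [0, 0, 0], 0],
  ],
)

```text
time_s: 7.98
position: [0.4817, -0.0586, -0.0149]
eef_rot: [[0.992, -0.124, -0.003], [-0.125, -0.992, -0.0], [-0.003, 0.0, -1.0]]
wrist_force: [-4.7, 0.5, 3.1]
width: 0.0002
grasp_force: 2.5
```

>>> carry_out(
  increments=[
    [[-0.071, 0.009, 0], [0, 0, 0], 0],
    [[-0.06, 0.06, 0], [0, 0, 0], 0],
    [[-0.059, 0.103, 0], [0, 0, 0], 0],
    [[-0.04, 0.1, 0], [0, 0, 0], 0],
    [[-0.024, 0.098, 0], [0, 0, 0], 0],
    [[-0.01, 0.097, 0], [0, 0, 0], 0],
    [[0, 0.096, 0], [0, 0, 0], 0],
    [[0.006, 0.095, 0], [0, 0, 0], 0],
    [[0.01, 0.0945, 0], [0, 0, 0], 0],
    [[0.01, 0.0945, 0], [0, 0, 0], 0],
  ],
)

```text
time_s: 8.82
position: [0.485, -0.0353, -0.0148]
eef_rot: [[0.992, -0.125, -0.002], [-0.125, -0.992, -0.0], [-0.002, 0.0, -1.0]]
wrist_force: [-3.3, 1.3, 1.3]
width: 0.0001
grasp_force: 1.9
```

>>> carry_out(
  increments=[
    [[-0.064, 0.008, 0], [0, 0, 0], 0],
    [[-0.06, 0.04, 0], [0, 0, 0], 0],
    [[-0.057, 0.064, 0], [0, 0, 0], 0],
    [[-0.04, 0.062, 0], [0, 0, 0], 0],
    [[-0.024, 0.06, 0], [0, 0, 0], 0],
    [[-0.01, 0.058, 0], [0, 0, 0], 0],
    [[0, 0.057, 0], [0, 0, 0], 0],
    [[0.004, 0.056, 0], [0, 0, 0], 0],
    [[0.007, 0.0556, 0], [0, 0, 0], 0],
    [[0.007, 0.0556, 0], [0, 0, 0], 0],
  ],
)

```text
time_s: 9.65
position: [0.487, -0.0212, -0.0148]
eef_rot: [[0.992, -0.125, -0.002], [-0.125, -0.992, -0.0], [-0.002, 0.0, -1.0]]
wrist_force: [-2.7, 0.9, 1.2]
width: 0.0001
grasp_force: 1.6
```

>>> carry_out(
  increments=[
    [[-0.064, 0.008, 0], [0, 0, 0], 0],
    [[-0.06, 0.04, 0], [0, 0, 0], 0],
    [[-0.057, 0.064, 0], [0, 0, 0], 0],
    [[-0.04, 0.062, 0], [0, 0, 0], 0],
    [[-0.024, 0.06, 0], [0, 0, 0], 0],
    [[-0.01, 0.058, 0], [0, 0, 0], 0],
    [[0, 0.057, 0], [0, 0, 0], 0],
    [[0.004, 0.056, 0], [0, 0, 0], 0],
    [[0.007, 0.0556, 0], [0, 0, 0], 0],
    [[0.007, 0.0556, 0], [0, 0, 0], 0],
  ],
)

```text
time_s: 10.48
position: [0.4889, -0.0073, -0.0148]
eef_rot: [[0.992, -0.125, -0.001], [-0.125, -0.992, 0.0], [-0.001, 0.0, -1.0]]
wrist_force: [-2.2, 0.9, 0.8]
width: 0.0001
grasp_force: 1.4
```

>>> carry_out(
  increments=[
    [[-0.064, 0.008, 0], [0, 0, 0], 0],
    [[-0.06, 0.04, 0], [0, 0, 0], 0],
    [[-0.057, 0.064, 0], [0, 0, 0], 0],
    [[-0.04, 0.062, 0], [0, 0, 0], 0],
    [[-0.024, 0.06, 0], [0, 0, 0], 0],
    [[-0.01, 0.058, 0], [0, 0, 0], 0],
    [[0, 0.057, 0], [0, 0, 0], 0],
    [[0.004, 0.056, 0], [0, 0, 0], 0],
    [[0.008, 0.0556, 0], [0, 0, 0], 0],
    [[0.008, 0.0556, 0], [0, 0, 0], 0],
  ],
)

```text
time_s: 11.32
position: [0.4908, 0.0066, -0.0148]
eef_rot: [[0.992, -0.125, -0.002], [-0.125, -0.992, -0.0], [-0.002, 0.0, -1.0]]
wrist_force: [-2.2, 1.4, 0.8]
width: -0.0001
grasp_force: 1.6
```

>>> carry_out(
  increments=[
    [[-0.064, 0.008, 0], [0, 0, 0], 0],
    [[-0.06, 0.04, 0], [0, 0, 0], 0],
    [[-0.057, 0.064, 0], [0, 0, 0], 0],
    [[-0.04, 0.062, 0], [0, 0, 0], 0],
    [[-0.024, 0.06, 0], [0, 0, 0], 0],
    [[-0.01, 0.058, 0], [0, 0, 0], 0],
    [[0, 0.057, 0], [0, 0, 0], 0],
    [[0.004, 0.056, 0], [0, 0, 0], 0],
    [[0.008, 0.0556, 0], [0, 0, 0], 0],
    [[0.008, 0.0556, 0], [0, 0, 0], 0],
  ],
)

```text
time_s: 12.15
position: [0.4926, 0.0205, -0.0148]
eef_rot: [[0.992, -0.125, -0.002], [-0.125, -0.992, -0.0], [-0.002, 0.0, -1.0]]
wrist_force: [-2.4, 1.5, 1.9]
width: -0.0001
grasp_force: 1.9
```

>>> carry_out(
  increments=[
    [[-0.064, 0.008, 0], [0, 0, 0], 0],
    [[-0.06, 0.04, 0], [0, 0, 0], 0],
    [[-0.057, 0.064, 0], [0, 0, 0], 0],
    [[-0.04, 0.062, 0], [0, 0, 0], 0],
    [[-0.024, 0.06, 0], [0, 0, 0], 0],
    [[-0.01, 0.058, 0], [0, 0, 0], 0],
    [[0, 0.057, 0], [0, 0, 0], 0],
    [[0.004, 0.056, 0], [0, 0, 0], 0],
    [[0.008, 0.0556, 0], [0, 0, 0], 0],
    [[0.008, 0.0556, 0], [0, 0, 0], 0],
  ],
)

```text
time_s: 12.98
position: [0.4944, 0.0345, -0.0148]
eef_rot: [[0.992, -0.125, -0.002], [-0.125, -0.992, -0.0], [-0.002, 0.0, -1.0]]
wrist_force: [-3.6, 1.7, 1.6]
width: 0.0
grasp_force: 2.1
```

>>> carry_out(
  increments=[
    [[-0.064, 0.008, 0], [0, 0, 0], 0],
    [[-0.06, 0.04, 0], [0, 0, 0], 0],
    [[-0.057, 0.064, 0], [0, 0, 0], 0],
    [[-0.04, 0.062, 0], [0, 0, 0], 0],
    [[-0.024, 0.06, 0], [0, 0, 0], 0],
    [[-0.01, 0.058, 0], [0, 0, 0], 0],
    [[0, 0.057, 0], [0, 0, 0], 0],
    [[0.004, 0.056, 0], [0, 0, 0], 0],
    [[0.007, 0.0556, 0], [0, 0, 0], 0],
    [[0.007, 0.0556, 0], [0, 0, 0], 0],
  ],
)

```text
time_s: 13.82
position: [0.4963, 0.0484, -0.0148]
eef_rot: [[0.992, -0.125, -0.002], [-0.125, -0.992, -0.0], [-0.002, 0.0, -1.0]]
wrist_force: [-3.0, 1.8, 1.7]
width: 0.0002
grasp_force: 2.0
```

>>> carry_out(
  increments=[
    [[-0.064, 0.008, 0], [0, 0, 0], 0],
    [[-0.06, 0.04, 0], [0, 0, 0], 0],
    [[-0.057, 0.064, 0], [0, 0, 0], 0],
    [[-0.04, 0.062, 0], [0, 0, 0], 0],
    [[-0.024, 0.06, 0], [0, 0, 0], 0],
    [[-0.01, 0.058, 0], [0, 0, 0], 0],
    [[0, 0.057, 0], [0, 0, 0], 0],
    [[0.004, 0.056, 0], [0, 0, 0], 0],
    [[0.007, 0.0556, 0], [0, 0, 0], 0],
    [[0.007, 0.0556, 0], [0, 0, 0], 0],
  ],
)

```text
time_s: 14.65
position: [0.4982, 0.0622, -0.0148]
eef_rot: [[0.992, -0.125, -0.002], [-0.125, -0.992, -0.0], [-0.002, 0.0, -1.0]]
wrist_force: [-4.6, 1.5, 1.4]
width: 0.0005
grasp_force: 1.6
```

>>> carry_out(
  increments=[
    [[-0.064, 0.008, 0], [0, 0, 0], 0],
    [[-0.06, 0.03, 0], [0, 0, 0], 0],
    [[-0.057, 0.052, 0], [0, 0, 0], 0],
    [[-0.04, 0.05, 0], [0, 0, 0], 0],
    [[-0.024, 0.048, 0], [0, 0, 0], 0],
    [[-0.01, 0.046, 0], [0, 0, 0], 0],
    [[0, 0.045, 0], [0, 0, 0], 0],
    [[0.004, 0.044, 0], [0, 0, 0], 0],
    [[0.006, 0.044, 0], [0, 0, 0], 0],
    [[0.006, 0.044, 0], [0, 0, 0], 0],
  ],
)

```text
time_s: 15.48
position: [0.4997, 0.0731, -0.0148]
eef_rot: [[0.992, -0.125, -0.001], [-0.125, -0.992, -0.0], [-0.001, 0.0, -1.0]]
wrist_force: [-3.2, -0.2, 1.2]
width: -0.0004
grasp_force: 1.4
```

>>> carry_out(
  increments=[
    [[-0.08, 0.01, 0], [0, 0, 0], 0],
    [[-0.2, 0.02, 0], [0, 0, 0], 0],
    [[-0.22, -0.1, 0.15], [0, 0, 0], 0],
    [[-0.24, -0.2, 0.3], [0, 0, 0], 0],
    [[-0.24, -0.2, 0.4], [0, 0, 0], 0],
    [[-0.24, -0.2, 0.4], [0, 0, 0], 0],
    [[-0.24, -0.2, 0.4], [0, 0, 0], 0],
  ],
)

```text
time_s: 16.07
position: [0.4427, 0.0224, 0.0875]
eef_rot: [[0.992, -0.127, 0.006], [-0.127, -0.992, -0.0], [0.006, -0.001, -1.0]]
wrist_force: [-0.1, 0.2, -1.1]
width: -0.0002
grasp_force: 0.0
```

```bash
python3 - <<'E'
from h import *
s=r.state();p,R=s["position"],s["eef_rot"];print(s["time_s"],p)
print(R.tolist())
w=r.get_image("wrist"); cv2.imwrite("pics/w4.png",w)
c=cv2.resize(w[60:260,190:457],(800,600),interpolation=cv2.INTER_CUBIC); cv2.imwrite("pics/w4c.png",c)
E
```

```text
16.0667 [0.4427 0.0224 0.0875]
[[0.991938365136108, -0.12656858710445415, 0.0062187241044494085], [-0.12657049295091932, -0.9919576113021017, -8.771538999866254e-05], [0.006179812720975945, -0.0007000987148734098, -0.999980659701238]]
```

View pics/w4c.png

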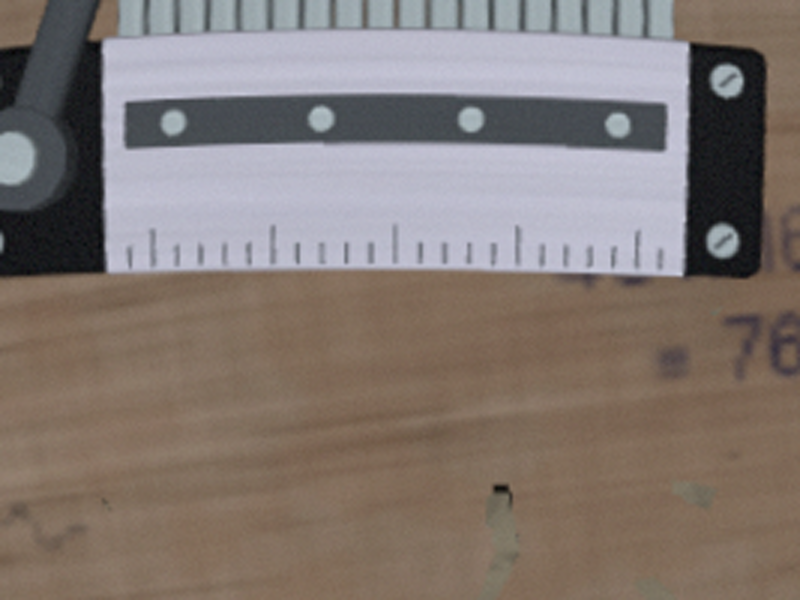

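```bash
python3 - <<'E'
from h import *
s=r.state();p,R=s["position"],s["eef_rot"]
q=lambda x,y:(190+x/3-.33,60+y/3-.33)
for k,x,y,z in (("piv",10,157,.037),("plFL",105,273,.022),("plBL",103,41,.022),("plFR",684,276,.022),("plBR",689,45,.022),("FR",757,277,.022),("BR",755,50,.022)):
    print(k,wz(*q(x,y),z,p,R))
# leaf back ends: use plate corners to set frame
a=wz(*q(105,273),.022,p,R)[:2]; b=wz(*q(684,276),.022,p,R)[:2]
ey=(a-b)/np.linalg.norm(a-b); ex=np.array([ey[1],-ey[0]]); o=(a+b)/2+.025*ex
print("origin",o,"yaw",np.degrees(np.arctan2(ex[1],ex[0])),"len",np.linalg.norm(a-b))
w=cv2.cvtColor(cv2.imread("pics/w4.png"),cv2.COLOR_BGR2HSV)[:,:,1].astype(float)
c=r.get_calibration("wrist");f=240/np.tan(np.radians(c["fovy"]/2));T=c["T_tool_cam"]
def proj(P):
    k=T[:3,:3].T@(R.T@(P-p)-T[:3,3]); n=np.hypot(k[0],k[1]); th=np.arctan2(n,-k[2]); return c["cx"]+f*th*k[0]/n, c["cy"]-f*th*k[1]/n
g=np.arange(.045,.085,.0005)
for i in range(18):
    y=(-55.25+6.5*i)/1000
    v=[]
    for x in g:
        P=np.r_[o+x*ex+y*ey,.018]; m=np.array([[proj(P)]],np.float32)
        v.append(cv2.remap(w.astype(np.float32),m,None,cv2.INTER_LINEAR)[0,0])
    v=np.array(v); th=(v[:15].mean()+v[-15:].mean())/2; print(i+1,round(g[np.argmax(v>th)]*1000,1),end=" | ")
E
```

```text
piv [0.536  0.0852 0.037 ]
plFL [0.5095 0.0736 0.022 ]
plBL [0.5575 0.067  0.022 ]
plFR [ 0.494 -0.045  0.022]
plBR [ 0.542  -0.0511  0.022 ]
FR [ 0.4925 -0.0611  0.022 ]
BR [ 0.5404 -0.0653  0.022 ]
origin [0.5266 0.0111] yaw -7.442865736423773 len 0.11968413267111076
1 45.0 | 2 45.0 | 3 45.0 | 4 45.0 | 5 45.0 | 6 45.0 | 7 45.0 | 8 45.0 | 9 45.0 | 10 45.0 | 11 45.0 | 12 45.0 | 13 45.0 | 14 45.0 | 15 45.0 | 16 45.0 | 17 45.0 | 18 45.0 |
```

```bash
python3 - <<'E'
from h import *
s=r.state();p,R=s["position"],s["eef_rot"]
ex=np.array([.9914,-.1305]);ey=np.array([.1305,.9914]);o=np.array([.5263,.0108]);P0=o+.0755*ey
w=cv2.imread("pics/w4.png").astype(float); sat=w[:,:,2]-w[:,:,0]
c=r.get_calibration("wrist");f=240/np.tan(np.radians(c["fovy"]/2));T=c["T_tool_cam"]
def proj(P):
    k=T[:3,:3].T@(R.T@(P-p)-T[:3,3]); n=np.hypot(k[0],k[1]); th=np.arctan2(n,-k[2]); return c["cx"]+f*th*k[0]/n, c["cy"]-f*th*k[1]/n
g=np.arange(.03,.085,.0005)
for i in range(18):
    y=(-55.25+6.5*i)/1000; v=[]
    for x in g:
        u,t=proj(np.r_[o+x*ex+y*ey,.018]); v.append(sat[int(round(t)),int(round(u))] if t>=0 else np.nan)
    v=np.array(v); k=np.where(v>22)[0]; k=k[g[k]>.04]
    print(i+1,round(g[k[0]]*1000,1) if len(k) else v[::12].round(),end=" | ")
print()
cmd=p
for th in (.15,.3,.5,.7,.9,1.1,1.3,1.45,1.57):
    u=np.array([np.cos(th),-np.sin(th)]); m=np.array([np.sin(th),np.cos(th)]); rho=.044-.004*th/1.57
    d=.0045+.0124*np.sin(th)+.0115*np.cos(th); gc=rho*u+d*m; wc=P0+gc[0]*ex+gc[1]*ey
    print(th,gc,wc,(wc-p[:2])/.25)
E
```

```text
1 65.0 | 2 65.0 | 3 64.5 | 4 64.5 | 5 64.5 | 6 64.5 | 7 64.5 | 8 64.5 | 9 64.5 | 10 64.5 | 11 64.5 | 12 64.5 | 13 64.5 | 14 64.0 | 15 64.5 | 16 65.0 | 17 64.5 | 18 64.5 | 
0.15 [0.0458 0.011 ] [0.583  0.0906] [0.5661 0.271 ]
0.3 [0.047  0.0055] [0.5834 0.085 ] [0.568  0.2486]
0.5 [ 0.0473 -0.0025] [0.5828 0.077 ] [0.5653 0.2168]
0.7 [ 0.046  -0.0109] [0.5803 0.0688] [0.5556 0.1839]
0.9 [ 0.0427 -0.0194] [0.5759 0.0609] [0.5379 0.1521]
1.1 [ 0.0372 -0.0273] [0.5695 0.0537] [0.5121 0.1236]
1.3 [ 0.0297 -0.034 ] [0.5612 0.0481] [0.4789 0.101 ]
1.45 [ 0.0229 -0.0378] [0.5539 0.0452] [0.45   0.0893]
1.57 [ 0.0169 -0.04  ] [0.5477 0.0438] [0.4252 0.0838]
```

>>> carry_out(
  increments=[
    [[0.15, 0.1, 0], [0, 0, 0], 0],
    [[0.3, 0.2, 0], [0, 0, 0], 0],
    [[0.45, 0.3, 0], [0, 0, 0], 0],
    [[0.56, 0.36, 0], [0, 0, 0], 0],
    [[0.56, 0.36, 0], [0, 0, 0], 0],
    [[0.56, 0.36, 0], [0, 0, 0], 0],
    [[0.56, 0.36, 0], [0, 0, 0], 0],
  ],
)

```text
time_s: 16.7
position: [0.5788, 0.1132, 0.0833]
eef_rot: [[0.992, -0.124, -0.004], [-0.124, -0.992, -0.001], [-0.004, 0.001, -1.0]]
wrist_force: [-0.4, -0.5, -0.0]
width: -0.0001
grasp_force: 0.0
```

>>> carry_out(
  increments=[
    [[0.01, 0, -0.15], [0, 0, 0], 0],
    [[0.01, 0, -0.25], [0, 0, 0], 0],
    [[0.01, 0, -0.29], [0, 0, 0], 0],
    [[0.01, 0, -0.3], [0, 0, 0], 0],
    [[0.01, 0, -0.3], [0, 0, 0], 0],
    [[0.01, 0, -0.3], [0, 0, 0], 0],
  ],
)

```text
time_s: 17.2
position: [0.5836, 0.1132, 0.0116]
eef_rot: [[0.992, -0.125, 0.002], [-0.125, -0.992, 0.0], [0.002, -0.0, -1.0]]
wrist_force: [-0.3, 0.8, 0.2]
width: -0.0001
grasp_force: 0.0
```

>>> carry_out(
  increments=[
    [[0, -0.05, 0], [0, 0, 0], 0],
    [[0, -0.09, 0], [0, 0, 0], 0],
    [[0, -0.112, 0], [0, 0, 0], 0],
    [[0, -0.128, 0], [0, 0, 0], 0],
    [[0, -0.144, 0], [0, 0, 0], 0],
    [[-0.005, -0.16, 0], [0, 0, 0], 0],
    [[-0.011, -0.177, 0], [0, 0, 0], 0],
    [[-0.019, -0.193, 0], [0, 0, 0], 0],
    [[-0.028, -0.208, 0], [0, 0, 0], 0],
    [[-0.028, -0.208, 0], [0, 0, 0], 0],
  ],
)

```text
time_s: 18.03
position: [0.5753, 0.0601, 0.0103]
eef_rot: [[0.992, -0.125, -0.001], [-0.125, -0.992, -0.001], [-0.001, 0.001, -1.0]]
wrist_force: [0.9, 0.7, 0.3]
width: -0.0002
grasp_force: 0.1
```

>>> carry_out(
  increments=[
    [[-0.012, -0.015, 0], [0, 0, 0], 0],
    [[-0.026, -0.029, 0], [0, 0, 0], 0],
    [[-0.042, -0.041, 0], [0, 0, 0], 0],
    [[-0.059, -0.052, 0], [0, 0, 0], 0],
    [[-0.074, -0.058, 0], [0, 0, 0], 0],
    [[-0.088, -0.063, 0], [0, 0, 0], 0],
    [[-0.088, -0.063, 0], [0, 0, 0], 0],
  ],
)

```text
time_s: 18.62
position: [0.5529, 0.045, 0.0104]
eef_rot: [[0.992, -0.125, -0.001], [-0.125, -0.992, -0.0], [-0.001, 0.001, -1.0]]
wrist_force: [0.5, -0.8, 0.2]
width: 0.0001
grasp_force: 0.0
```

```bash
python3 - <<'E'
from h import *
s=r.state();print(s["position"],s["wrist_force"])
w=r.get_image("wrist");t=r.get_image("scene")
cv2.imwrite("pics/w5.png",w);cv2.imwrite("pics/s5.png",t)
cv2.imwrite("pics/m5.png",np.hstack([cv2.resize(w[180:380,200:467],(400,300),interpolation=cv2.INTER_CUBIC),cv2.resize(t[200:275,290:390],(400,300),interpolation=cv2.INTER_CUBIC)]))
E
```

```text
[0.5529 0.045  0.0104] [ 0.5253 -0.7973  0.1529]
```

>>> carry_out(
  increments=[
    [[-0.006, 0, 0], [0, 0, 0], 0],
    [[-0.012, 0, 0], [0, 0, 0], 0],
    [[-0.018, 0, 0], [0, 0, 0], 0],
    [[-0.022, 0, 0], [0, 0, 0], 0],
    [[-0.022, 0, 0], [0, 0, 0], 0],
  ],
)

```text
time_s: 19.13
position: [0.5483, 0.0454, 0.0104]
eef_rot: [[0.992, -0.125, -0.0], [-0.125, -0.992, -0.0], [-0.0, 0.0, -1.0]]
wrist_force: [0.5, -0.4, -0.7]
width: 0.0001
grasp_force: 0.1
```

>>> carry_out(
  increments=[
    [[-0.004, 0, 0], [0, 0, 0], 0],
    [[-0.006, 0, 0], [0, 0, 0], 0],
    [[-0.006, 0, 0], [0, 0, 0], 0],
  ],
)

```text
time_s: 19.38
position: [0.5479, 0.0455, 0.0106]
eef_rot: [[0.992, -0.125, 0.002], [-0.125, -0.992, 0.0], [0.002, -0.001, -1.0]]
wrist_force: [4.4, -0.6, -2.0]
width: -0.0003
grasp_force: 1.9
```

>>> carry_out(
  increments=[
    [[0.03, -0.004, 0], [0, 0, 0], 0],
    [[0.06, -0.008, 0], [0, 0, 0], 0],
    [[0.08, -0.01, 0.08], [0, 0, 0], 0],
    [[0.08, -0.01, 0.25], [0, 0, 0], 0],
    [[-0.05, -0.05, 0.4], [0, 0, 0], 0],
    [[-0.2, -0.1, 0.45], [0, 0, 0], 0],
    [[-0.3, -0.1, 0.45], [0, 0, 0], 0],
    [[-0.3, -0.1, 0.45], [0, 0, 0], 0],
    [[-0.3, -0.1, 0.45], [0, 0, 0], 0],
  ],
)

```text
time_s: 20.13
position: [0.4711, 0.0201, 0.1236]
eef_rot: [[0.992, -0.125, 0.0], [-0.125, -0.992, -0.0], [0.0, 0.0, -1.0]]
wrist_force: [0.4, 0.2, -0.1]
width: -0.0
grasp_force: 0.0
```

```bash
python3 - <<'E'
from h import *
s=r.state();print(s["time_s"],s["position"],s["wrist_force"])
w=r.get_image("wrist");cv2.imwrite("pics/w6.png",w)
cv2.imwrite("pics/w6c.png",cv2.resize(w[20:245,150:450],(800,600),interpolation=cv2.INTER_CUBIC))
E
```

```text
20.1333 [0.4711 0.0201 0.1236] [ 0.4459  0.2063 -0.0841]
```

View pics/w6c.png

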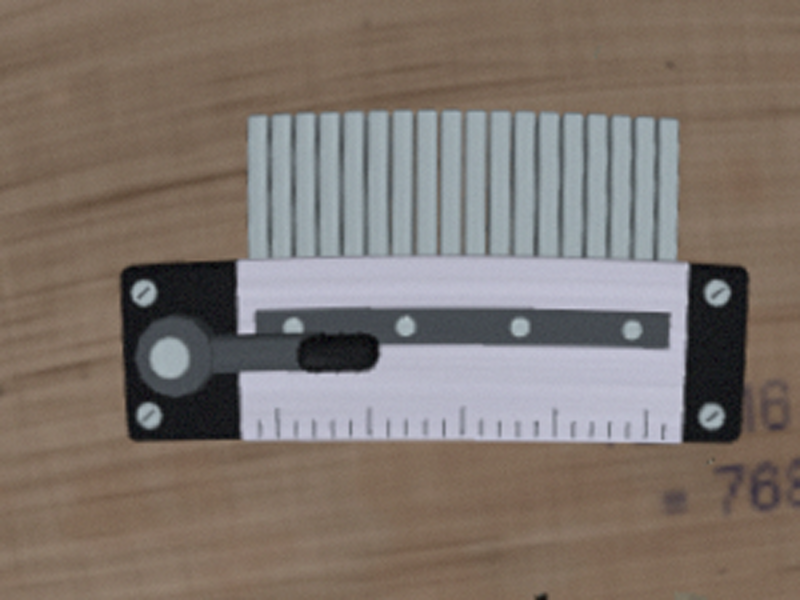

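The last view shows all the leaf back ends even and nothing proud at the front. The lever runs from its pivot at (170,358) to its tip at (378,350), parallel to the row to within about 2°, and the hand is clear.

```bash
python3 -c "
from cell import r
print(r.sign_off())"
```

```text
the job is handed in; nothing more can be done
None
```

I pressed all 18 leaves flush, swung the lock lever onto its stop over the leaves and handed the job in at about 20 s. Contact forces read under 5 N, and the last view showed the gauge in place, but the hand-in returned no verdict.

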